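Unlock the dish viewer's cam and push its carriage home

ROBOT

A 6-joint arm with a two-finger parallel gripper is mounted at the origin on a cart in front of the work surface, level with it; the furniture and walls round the work are solid. World frame = base frame: x ahead of the robot, y to its left, z up, the work surface at z = 0. Lengths are in m, angles in rad, forces in N, time in s.
With the tool pointing down it reaches from about 0.325 to 0.9 m from the base axis. Payload 6.1 kg.
Tool frame: the origin (TCP) lies at the very end of the fingers, on their centre line; the grasp point (between the pads) lies 19 mm behind it; z points along the fingers, y is the line along which they close (so a half turn about z gives the same grasp; the last joint's range is limited). The gripper opens to 87 mm and grips with 3 to 60 N. Pads are 19 mm wide; open, the fingers measure 117 mm over their backs; the gripper's body (75 mm by 190 mm) begins 51 mm behind the grasp point.
Start: joints at [-1.333, 0.22, 1.526, -0, 1.395, -0.126], TCP at [0.222, -0.584, 0.223] pointing down, gripper open.
Joint ranges: [-2.98, 2.98], [-0.91, 2.08], [0.09, 2.57], [-1.24, 4.39], [0.2, 2.65], [-2.68, 2.68]. Speed limits (rad/s): [2.57, 2.57, 3.01, 3.14, 3.14, 3.14].

INTERFACE

Orientations are given as a rotation vector (axis times angle).
In Python, from station import env gives the robot as it stands.
- The arm moves only by the shell command python3 -m pendant 'ROWS' [FORCE]. ROWS is JSON, a list that holds one entry, the list of rows, each a list of 5 numbers: the shift along the tool's x, y, z as a fraction of full scale, then the turn about the tool's z as a fraction of full scale, then the closure, from 0 (fully open) to 1 (shut). A call has 1 to 5 rows; each row shifts and turns the commanded pose from where the row before left it, along the tool's axes as they then stand; what a row does not reach is not made up. Full scale, the value 1, is 25 cm for a shift and 360 degrees for a turn. A row lasts 1/8 s, in which the tool goes at most 62.5 mm and 10.7 degrees, less where a joint would pass 70% of its speed; a pose out of reach is approached as far as the arm can. A call with a number of a shift or a turn outside -1 to 1 is refused whole. A call with a gripper value outside its range is refused whole. The fingers move at their own pace and stop on an object; FORCE is the grip in N (left out, the last holds). Time passes only in rows, so rows that do not move let the fingers close. It gives the time, the measured TCP pose, the force, the opening and the grip force at its end, in the units of the state.
- env.sense(): the state, without advancing time (a new reading comes with each control period).
- env.get_image(name): name is "scene" or "side" or "wrist"; returns the picture (480x640x3 uint8, red, green, blue); there is no depth.
- env.camera_model(name): a dict with "mtx" (3x3 intrinsics, pixels), "origin" and "rotation" of the camera in the world. Camera axes: x right, y down, z forward; pixel columns grow to the right and rows downward; lengths in m; the calibration is good to about 2 mm. The wrist camera is an equidistant fisheye: a pixel r from the principal point sees the ray r / f radians off the axis. A picture is of the moment at which its call begins: read the wrist's pose just before it. camera_model takes no time and is no camera call; for the wrist camera it gives the pose at the moment of the call.
- env.sign_off(): hands the job in; it is judged then, once.
The state is a dict: "time": time; "joints": joint angles; "qd": joint speeds; "joint_torque": joint torques, N m; "tcp_pos": TCP position; "tcp_rot": TCP orientation; "ft_force": force on the tool from outside, world axes, zero at the start; "ft_torque": the same for the moment, N m; "finger_gap": opening from 0.0 (shut) to 1.0 (fully open); "grip_force": force on a finger pad.
Only numpy, scipy, OpenCV 4.12 (cv2) and the standard library are available. Lean on these libraries where they do the work, as an engineer would, in place of code of your own. Each camera call takes 0.05 s, during which the arm holds its last target. There are 200 camera calls.

TASK

The grey dish viewer's carriage is blocked by the high side of the brass cam. Leaving the carriage where it is, first push the cam's red lever pin round clockwise (seen from above, by the far side) with a fingertip until the lever points at the green mark, so that the cam's low point faces the carriage; then push the blue plate to send the carriage fully forward, so the petri dish sits over the white light window. Keep the dish flat in its nest and leave the things around undisturbed.

Things in the scene. Friction and masses are not known exactly. Their poses are not given: they have to be found in the camera images.
- viewer_base: Grey base plate of the dish viewer, 265 x 150 x 12 mm, fixed to the worktop. Origin at its underside, about its middle; x axis = forward direction of the carriage (away from the robot), y left, z up. On its top (z = 12 mm): two aluminium guide rails to z = 20 mm at y = +-45 mm, from x = -123 to +43 mm; the white light window, radius 31 mm at (19, 0) mm; the green mark at (80, -60) mm; a red mark at (80, +60) mm; the cam's axis at (80, 0) mm.
- cam_axis (a point): Point on the cam's vertical axis, at the top of the brass disc (26 mm above the worktop). The cam is a round disc of radius 24 mm, 14 to 26 mm above the worktop, mounted 12 mm off its centre; a lever arm lies on it (top at 31 mm). The pivot screw ends at 33 mm.
- lever_pin (a point): Point on the upright red round pin at the end of the cam's lever, 38 mm from the cam axis, 60 mm above the worktop. The pin is 12 mm thick (head 14 mm), rises from 27 to 75 mm, and is pushed sideways; about 5 N moves it, and it stays where it is left.
- cam (a joint): Turn of the cam in rad, counterclockwise from above positive. 0 = low point faces the carriage (lever points to the base's -y, at the green mark); about 3.14 = high point faces the carriage (lever to +y, at the red mark). It starts near the high point, between 2.5 and 3.5; it turns between -0.6 and 3.8, so it reaches 0 only clockwise, with the pin passing by the far (+x) side; there is no stop at 0. In the base's frame the pin lies at angle (value - 1.571) from +x.
- green_mark (a point): Green dot of 16 mm on the base, 60 mm from the cam axis: the lever points to it when the cam's low point faces the carriage.
- push_plate (a point): Middle of the rear face (towards the robot) of the carriage's upright blue push plate, 45 mm above the worktop. The plate is 46 mm wide, 6 mm thick and stands from 14 to 60 mm above the worktop.
- carriage (a joint): Travel of the carriage forward along the base's x axis in m: 0 at the start, 0.055 fully forward at its end stop. About 2 to 4 N moves it and it stays where it is left. With the cam's high point towards it, its steel nose roller meets the cam about 0.033 m on and it cannot go home.
- nest (a point): Centre of the floor of the carriage's round white nest, 18 mm above the worktop; inner radius 34 mm, rim 28 mm above the worktop. It lies 51 mm ahead of the push plate's rear face.
- petri_dish: Loose clear petri dish, 62 mm across, 15 mm tall, lying in the nest. Origin at the centre of its underside.
- microscope: Fixed tall microscope on the worktop to the left of the viewer, an obstacle: keep the arm clear of it. Origin at its underside; from there it spans x -0.24 to +0.23 m and y -0.10 to +0.10 m, 0.42 m high; its eyepieces, 0.30 to 0.42 m up, reach nearest the robot (x -0.24). Tall bottles and a tissue box stand along the back of the worktop, from about 0.81 m ahead of the robot.
- blue_vial: Loose clear vial with blue cap (23 mm across, 58 mm tall) standing by on the worktop, to be left alone. Origin at the centre of its underside.
- eyepiece_cap: Loose black round eyepiece cap (34 mm across, 14 mm tall) standing by on the worktop, to be left alone. Origin at the centre of its underside.
- forceps: Loose steel forceps (128 mm long, 10 mm high) standing by on the worktop, to be left alone. Origin at the centre of its underside.
- pipette_bulb: Loose red pipette bulb (52 mm across, 79 mm tall) standing by on the worktop, to be left alone. Origin at the centre of its underside.
Mind the look-alikes: they are no part of the job. Of the things that look like the petri_dish, the middle-sized one is meant.

How it is judged:
By the outcome, as a careful person would: the job done as asked, in the order asked, and still so for the second after the job is handed in, with the robot touching nothing.
It also fails if it takes over 64 s, if anything falls off the work surface, if the arm or the gripper's body presses on something with over 40 N, if the wrist force passes 120 N, or if a joint passes its speed limit or range.

## Working session

There is one attempt and no reset: what is moved stays moved. The work goes in short steps, Python scripts to look and compute and a shell command to move; the robot and the scene stay as the last step left them, time stands still between calls to the robot, and variables do not carry over. Pictures are saved under pics/ and viewed, at most 10 in all, crops included, and the job is handed in when it is done.

```bash
mkdir -p pics; python3 - <<'E'
from station import env
import cv2
for n in("scene","side"):
    m=env.camera_model(n);print(n,m)
    cv2.imwrite(f"pics/{n}0.png",env.get_image(n)[:,:,::-1])
s=env.sense();print(s["tcp_pos"],s["tcp_rot"],s["time"])
E
```

```text
scene {'mtx': array([[552.59978843,   0.        , 320.23695271],
       [  0.        , 552.59978843, 239.74319662],
       [  0.        ,   0.        ,   1.        ]]), 'origin': array([-0.06080292, -0.57307509,  0.66280875]), 'rotation': array([-2.0005712 ,  0.95726199, -0.51200954])}
side {'mtx': array([[602.83345536,   0.        , 316.94237769],
       [  0.        , 602.83345536, 251.68393508],
       [  0.        ,   0.        ,   1.        ]]), 'origin': array([ 0.59116018, -0.6078284 ,  0.9969806 ]), 'rotation': array([-2.5865332 , -0.02697904,  0.02288876])}
[ 0.22225154 -0.58353885  0.22152854] [-3.08798050e+00 -5.67959999e-01  1.56952639e-04] 0.1
```

View pics/scene0.png

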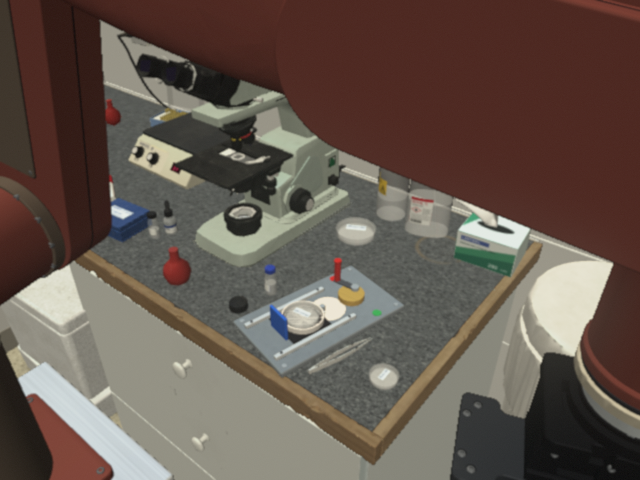

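View pics/side0.png

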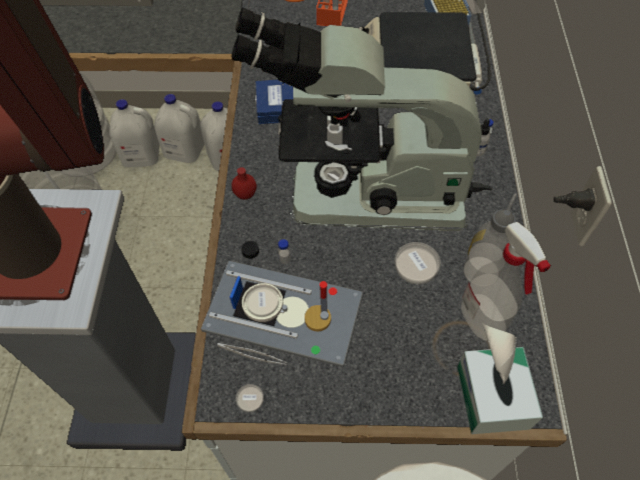

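The side view shows three dishes: a large one at (417,262), a small one at (250,397) and a mid-sized one in the nest at (263,302). The mid-sized one is meant. The red pin is at about (323,290), the green mark at (316,350) and the blue plate at (237,292). I'll confirm in a crop.

```bash
python3 - <<'E'
import cv2
a=cv2.imread("pics/side0.png")[230:370,190:380]
cv2.imwrite("pics/c1.png",cv2.resize(a,None,fx=4,fy=4,interpolation=cv2.INTER_CUBIC))
E
```

```text
(no output)
```

View pics/c1.png

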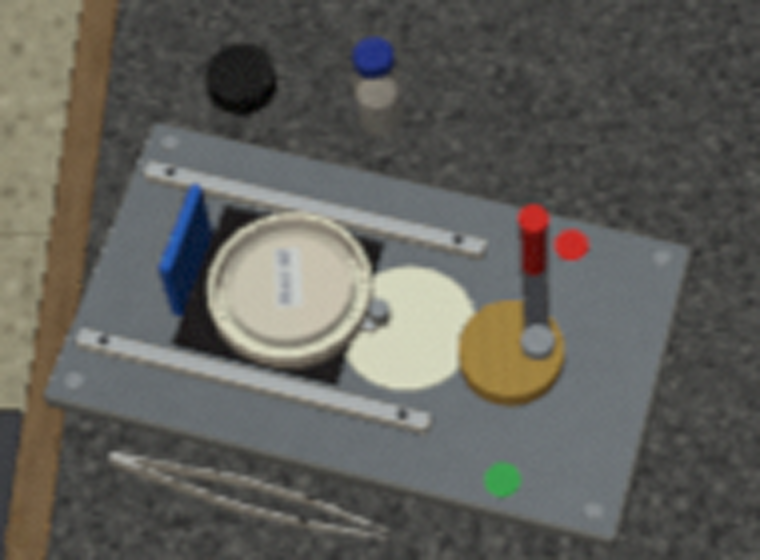

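The crop confirms the scene. The mid dish with its label is in the nest at crop (290,285), pin head at (534,218), screw at (538,340), green mark at (502,480), red mark at (571,244) and the plate's top edge around (180,225). Next I'll fit the base pose.

```bash
cat > h.py <<'E'
from station import env
import numpy as np, cv2
from scipy.spatial.transform import Rotation as R
from scipy.optimize import least_squares
def ray(n,px):
    m=env.camera_model(n);u=np.linalg.solve(m["mtx"],[px[0],px[1],1]);Rm=R.from_rotvec(m["rotation"]).as_matrix()
    return np.array(m["origin"]),Rm@u
def atz(n,px,z):
    o,d=ray(n,px);return o+d*(z-o[2])/d[2]
E
python3 - <<'E'
from h import *
C=lambda x,y:(190+x/4,230+y/4)
pts=[((502,480),80,-60,12),((571,244),80,60,12),((410,327),19,0,12),((152,124),-132.5,75,12),((690,246),132.5,75,12),((615,540),132.5,-75,12),((46,400),-132.5,-75,12),((538,340),80,0,33)]
W=np.array([atz("side",C(*p[0]),p[3]/1e3)[:2] for p in pts]);B=np.array([p[1:3] for p in pts])/1e3
def f(v):
    c,s=np.cos(v[2]),np.sin(v[2]);return (B@np.array([[c,s],[-s,c]])+v[:2]-W).ravel()
r=least_squares(f,[.55,-.3,0]);v=r.x;print("base",v,np.round(r.fun.reshape(-1,2)*1e3,1).tolist())
c,s=np.cos(v[2]),np.sin(v[2]);M=np.array([[c,-s],[s,c]])
pin=atz("side",C(534,218),.075)[:2];ax=M@[.08,0]+v[:2]
pb=M.T@(pin-v[:2]);print("pin",pin,"axis",ax,"pin in base",pb,"cam",np.arctan2(*(pb-[.08,0])[::-1])+np.pi/2,np.linalg.norm(pin-ax))
for q in((200,190),(165,262)):print("plate top",M.T@(atz("side",C(*q),.06)[:2]-v[:2]))
print("nest",M.T@(atz("side",C(290,288),.028)[:2]-v[:2]))
for n,q,z in(("vial",(373,54),.058),("cap",(240,75),.014),("forc",(248,495),.005)):print(n,atz("side",C(*q),z))
print("scope", atz("side",(297,222),0),atz("side",(467,222),0),atz("side",(245,55),.36))
print(R.from_rotvec(env.sense()["tcp_rot"]).as_matrix().round(3))
E
```

```text
base [ 0.50633595 -0.12318081 -0.23397339] [[2.1, -0.6], [1.0, -0.9], [0.2, -1.3], [-1.8, 1.9], [0.7, 1.6], [0.4, -0.7], [-3.8, -0.1], [1.3, 0.1]]
pin [ 0.58046624 -0.10356196] axis [ 0.58415618 -0.14172837] pin in base [0.06756192 0.03627099] cam 3.4719469129133858 0.038344371260437424
plate top [-0.08234361  0.02083117]
plate top [-0.08563862 -0.0173619 ]
nest [-0.03632326 -0.00095179]
vial [ 0.50426205 -0.00930285  0.058     ]
cap [0.43670839 0.00565629 0.014     ]
forc [ 0.45675551 -0.20579897  0.005     ]
scope [0.52378793 0.07932925 0.        ] [0.86404316 0.08492752 0.        ] [0.45377903 0.14619198 0.36      ]
[[ 0.935  0.356 -0.   ]
 [ 0.356 -0.935  0.002]
 [ 0.    -0.002 -1.   ]]
```

```bash
python3 -m pendant '[[[0,0,0,0.024,1],[0,0,0,0.024,1],[0,0,0,0.024,1],[0,0,0,0.023,1],[0,0,0,0,1]]]' 20; python3 -m pendant '[[[0.1,-0.2,0,0,1],[0.1,-0.2,0,0,1],[0.1,-0.2,0,0,1],[0.1,-0.2,0,0,1],[0,0,0,0,1]]]'
cat >> h.py <<'E'
v=np.array([.50634,-.12318]);yaw=-.23397
M=np.array([[np.cos(yaw),-np.sin(yaw)],[np.sin(yaw),np.cos(yaw)]])
def tcp():
    s=env.sense();b=M.T@(s["tcp_pos"][:2]-v);T=R.from_rotvec(s["tcp_rot"]).as_matrix()
    print("t",s["time"],"base mm",(b*1e3).round(1),"z",round(s["tcp_pos"][2]*1e3,1),"tool yaw-base deg",round(np.degrees(np.arctan2(T[1,0],T[0,0])-yaw),2),"F",(M.T@s["ft_force"][:2]).round(1),s["ft_force"][2].round(1))
if __name__=="__main__":tcp()
E
python3 h.py
```

```text
time: 0.72
tcp_pos: [0.2223, -0.5838, 0.2219]
tcp_rot: [-3.12, 0.363, 0.001]
ft_force: [-0.3, -0.5, -0.1]
finger_gap: 0.518
grip_force: 0.0
time: 1.35
tcp_pos: [0.368, -0.4096, 0.2225]
tcp_rot: [-3.121, 0.352, -0.001]
ft_force: [-0.4, -0.8, -0.0]
finger_gap: 0.018
grip_force: 0.0
t 1.35 base mm [ -68.1 -310.7] z 222.5 tool yaw-base deg 0.52 F [-0.2 -0.9] -0.0
```

```bash
python3 -m pendant '[[[0.07,-0.22,0,0,1],[0.07,-0.22,0,0,1],[0.07,-0.22,0,0,1],[0.07,-0.22,0,0,1],[0.07,-0.22,0.1,0,1]]]'; python3 -m pendant '[[[0.06,-0.2,0.1,0,1],[0,-0.05,0.1,0,1],[0,0,0.1,0,1],[0,0,0,0,1]]]';python3 h.py; python3 - <<'E'
from h import *
cv2.imwrite("pics/w1.png",env.get_image("wrist")[:,:,::-1])
a=env.get_image("side")[230:370,190:380,::-1]
cv2.imwrite("pics/s1.png",cv2.resize(a,None,fx=4,fy=4,interpolation=cv2.INTER_CUBIC))
E
```

```text
time: 1.98
tcp_pos: [0.5165, -0.1659, 0.1998]
tcp_rot: [3.118, -0.363, 0.008]
ft_force: [0.3, -0.1, -0.5]
finger_gap: 0.002
grip_force: 0.0
time: 2.48
tcp_pos: [0.5415, -0.1082, 0.1202]
tcp_rot: [-3.12, 0.363, 0.008]
ft_force: [0.5, -0.5, -0.5]
finger_gap: 0.008
grip_force: 0.0
t 2.475 base mm [30.7 22.7] z 120.2 tool yaw-base deg 0.15 F [ 0.6 -0.4] -0.5
```

View pics/w1.png

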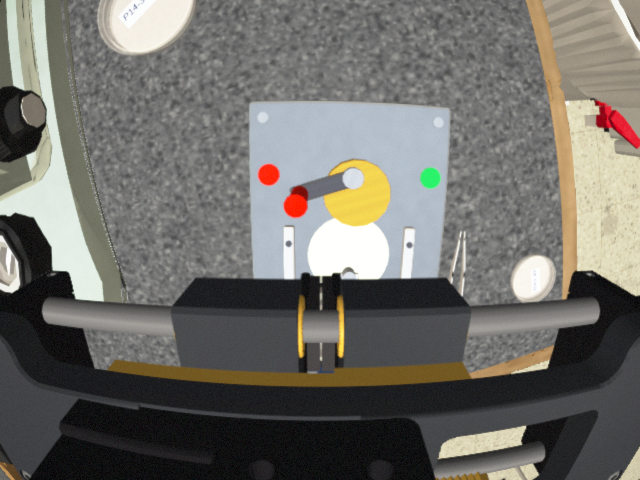

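The wrist view agrees with the fit: the pin at (296,205) is ahead and left of the closed fingertips at (321,283), and the screw is at (353,178). I'll descend behind the pin and start pushing.

```bash
python3 -m pendant '[[[0.04,-0.02,0.1,0,1],[0,0,0.1,0,1],[0,0,0.1,0,1],[0,0,0,0,1]]]'; python3 h.py; python3 -m pendant '[[[0.044,-0.012,0,0,1],[0.04,-0.026,0,0,1],[0.04,-0.013,0,0,1],[0.044,-0.002,0,0,1],[0.042,0.01,0,0,1]]]'; python3 h.py
```

```text
time: 3.08
tcp_pos: [0.5534, -0.1061, 0.0472]
tcp_rot: [-3.12, 0.366, 0.003]
ft_force: [-0.1, -0.0, 0.2]
finger_gap: 0.008
grip_force: 0.0
t 3.075 base mm [41.9 27.5] z 47.2 tool yaw-base deg 0.03 F [-0.1 -0. ] 0.2
time: 3.7
tcp_pos: [0.5999, -0.1123, 0.0476]
tcp_rot: [3.112, -0.364, -0.029]
ft_force: [-44.1, -20.4, 19.8]
finger_gap: 0.008
grip_force: 20.0
t 3.7 base mm [88.5 32.3] z 47.6 tool yaw-base deg 0.07 F [-38.1 -30.1] 19.8
```

```bash
python3 - <<'E'
from h import *
w=env.get_image("wrist")[60:330,200:500,::-1]
a=env.get_image("side")[250:350,250:370,::-1]
r=lambda i,s:cv2.resize(i,s,interpolation=cv2.INTER_CUBIC)
cv2.imwrite("pics/x1.png",np.hstack([r(w,(400,360)),r(a,(400,360))]))
E
```

```text
(no output)
```

View pics/x1.png

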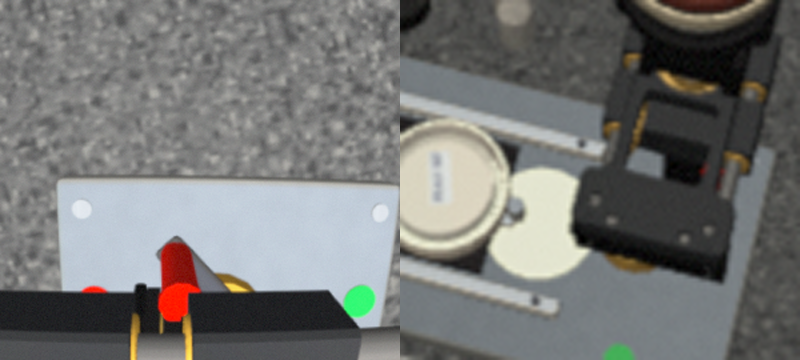

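The pin is now at roughly 48° in the base frame, directly ahead of the finger's flat face, and pushing on with friction is jamming it. I'll back off, step round to the pin's +y side and push with that face instead.

```bash
python3 -m pendant '[[[-0.08,0.0,0,0,1],[0,-0.1,0,0,1],[0.06,0,0,0,1],[0.06,0,0,0,1],[0,0,0,0,1]]]'; python3 h.py;  python3 - <<'E'
from h import *
w=env.get_image("wrist")[60:330,200:500,::-1]
cv2.imwrite("pics/x2.png",cv2.resize(w,None,fx=2,fy=2,interpolation=cv2.INTER_CUBIC))
E
```

```text
time: 4.42
tcp_pos: [0.6262, -0.0861, 0.0502]
tcp_rot: [3.12, -0.365, 0.007]
ft_force: [-0.4, 0.0, -0.8]
finger_gap: 0.003
grip_force: 0.0
t 4.425 base mm [107.9  63.9] z 50.2 tool yaw-base deg 0.05 F [-0.4 -0.1] -0.8
```

View pics/x2.png

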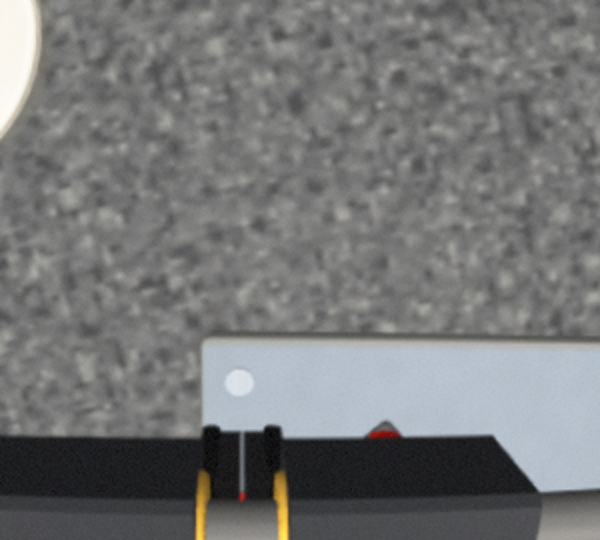

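The pin is now beside the finger on its −y side, with the lever tip at (385,425) and the fingertips at (242,470). I'll push toward −y, following the arc.

```bash
python3 -m pendant '[[[0,0.06,0,0,1],[0.026,0.03,0,0,1],[0.017,0.036,0,0,1]]]'; python3 h.py; python3 -m pendant '[[[0.008,0.039,0,0,1],[-0.003,0.04,0,0,1],[0,0,0,0,1]]]'; python3 h.py;  python3 - <<'E'
from h import *
cv2.imwrite("pics/w3.png",env.get_image("wrist")[:,:,::-1])
cv2.imwrite("pics/sc3.png",env.get_image("scene")[:,:,::-1])
w=cv2.imread("pics/w3.png")[150:350,200:500];a=cv2.imread("pics/sc3.png")[240:360,280:420]
r=lambda i,s:cv2.resize(i,s,interpolation=cv2.INTER_CUBIC)
cv2.imwrite("pics/x3.png",np.hstack([r(w,(400,267)),r(a,(311,267))]))
E
```

```text
time: 4.85
tcp_pos: [0.6269, -0.1177, 0.0479]
tcp_rot: [-3.117, 0.366, -0.001]
ft_force: [2.9, 7.7, -0.3]
finger_gap: 0.004
grip_force: 4.0
t 4.85 base mm [116.   33.2] z 47.9 tool yaw-base deg -0.0 F [1.1 8.2] -0.3
time: 5.22
tcp_pos: [0.6252, -0.1386, 0.049]
tcp_rot: [-3.119, 0.367, -0.007]
ft_force: [3.3, 2.8, 3.0]
finger_gap: 0.003
grip_force: 1.9
t 5.225 base mm [119.2  12.5] z 49.0 tool yaw-base deg -0.01 F [2.5 3.5] 3.0
```

View pics/x3.png

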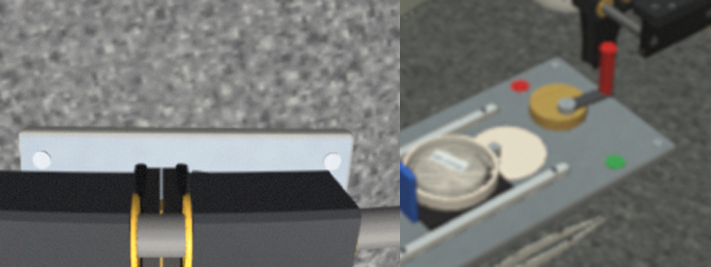

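The scene view shows the pin on the far side, with its head at about (374,261). The dish and carriage are untouched. I'll continue to about −35°, then step round to the +x side.

```bash
cat >> h.py <<'E'
def pin():
    a=env.get_image("scene");h=cv2.cvtColor(a,cv2.COLOR_RGB2HSV)
    k=((h[...,0]<8)|(h[...,0]>172))&(h[...,1]>170)&(h[...,2]>90)
    k[:240]=0;k[360:]=0;k[:,:320]=0;k[:,440:]=0
    n,l,st,c=cv2.connectedComponentsWithStats(k.astype(np.uint8))
    for i in range(1,n):
        if st[i,4]>25:
            x,y,w_,h_,_=st[i];p=M.T@(atz("scene",(x+w_/2-.5,y+w_*.33),.075)[:2]-v)*1e3-[80,0]
            print("px",st[i],"rel",p.round(1),"r",np.hypot(*p).round(1),"theta",np.degrees(np.arctan2(p[1],p[0])).round(1))
E
python3 -c "from h import *;pin()"
python3 -m pendant '[[[-0.008,0.036,0,0,1],[-0.016,0.032,0,0,1],[0,0,0,0,1]]]'; python3 h.py; python3 -c "from h import *;pin()"
```

```text
px [370 259   7  23 111] rel [35.7 -4.6] r 36.0 theta -7.3
time: 5.75
tcp_pos: [0.6142, -0.1536, 0.0486]
tcp_rot: [-3.12, 0.366, -0.003]
ft_force: [1.7, 2.7, 3.2]
finger_gap: 0.001
grip_force: 1.9
t 5.75 base mm [112.   -4.5] z 48.6 tool yaw-base deg 0.02 F [1. 3.] 3.2
px [373 265   8  23 124] rel [ 28.  -22.1] r 35.7 theta -38.4
```

```bash
python3 -m pendant '[[[0,-0.06,0,0,1],[0.14,0,0,0,1],[0,0.06,0,0,1],[0,0.08,0,0,1],[0,0,0,0,1]]]'; python3 h.py; python3 -c "from h import *;pin()"
```

```text
time: 6.42
tcp_pos: [0.6413, -0.1824, 0.0472]
tcp_rot: [3.12, -0.369, -0.002]
ft_force: [-0.3, 0.4, 0.3]
finger_gap: 0.014
grip_force: 0.0
t 6.425 base mm [145.  -26.3] z 47.2 tool yaw-base deg -0.09 F [-0.4  0.3] 0.3
px [374 266   7  22 103] rel [ 27.3 -24.1] r 36.4 theta -41.4
```

```bash
python3 -m pendant '[[[-0.076,0,0,0,1],[-0.023,0.022,0,0,1],[-0.027,0.017,0,0,1],[-0.03,0.011,0,0,1],[0,0,0,0,1]]]'; python3 h.py; python3 -c "from h import *;pin()"
```

```text
time: 7.1
tcp_pos: [0.604, -0.1862, 0.0488]
tcp_rot: [3.117, -0.366, 0.01]
ft_force: [6.2, -5.9, -4.1]
finger_gap: 0.002
grip_force: 3.8
t 7.1 base mm [109.6 -38.6] z 48.8 tool yaw-base deg 0.02 F [ 7.4 -4.3] -4.1
px [373 271   7  24 117] rel [ 16.2 -33.5] r 37.3 theta -64.2
```

```bash
python3 -m pendant '[[[-0.027,0.012,0,0,1],[-0.023,0.004,0,0,1],[0,0,0,0,1]]]'; python3 h.py; python3 -c "from h import *;pin()"
python3 - <<'E'
from h import *
cv2.imwrite("pics/sc4.png",env.get_image("scene")[:,:,::-1])
a=cv2.imread("pics/sc4.png")[240:360,300:420]
cv2.imwrite("pics/x4.png",cv2.resize(a,None,fx=5,fy=5,interpolation=cv2.INTER_CUBIC))
E
```

```text
time: 7.52
tcp_pos: [0.5907, -0.1874, 0.0491]
tcp_rot: [3.117, -0.366, 0.009]
ft_force: [3.5, -5.7, -0.7]
finger_gap: 0.006
grip_force: 2.8
t 7.525 base mm [ 97.  -42.9] z 49.1 tool yaw-base deg 0.02 F [ 4.8 -4.7] -0.7
px [369 275   7  23 115] rel [  3.2 -37.6] r 37.7 theta -85.1
```

View pics/x4.png

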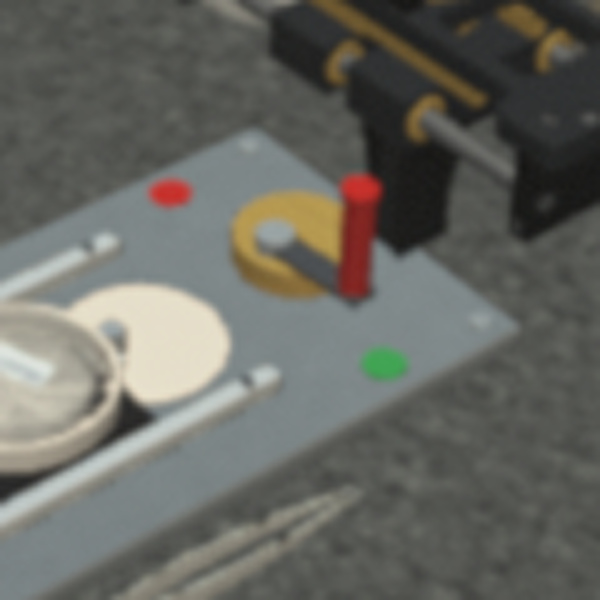

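The scene crop shows the lever almost at the green mark (385,364), with the red mark at (171,194), screw at (275,234) and pin base at (355,292). I'll check the scene camera's bias on those points.

```bash
python3 - <<'E'
from h import *
for n,q,z in(("green",(385,364),.012),("red",(171,194),.012),("screw",(275,234),.033),("head",(361,189),.075),("pinfoot",(353,288),.031)):
    print(n,M.T@(atz("scene",(299.6+q[0]/5,239.6+q[1]/5),z)[:2]-v)*1e3-[80,0])
E
```

```text
green [ -0.36596593 -58.92283267]
red [ 0.44384651 60.93740715]
screw [-1.48171373 -0.08694293]
head [  2.77384175 -37.57521607]
pinfoot [  2.35543762 -37.67223513]
```

```bash
python3 -m pendant '[[[-0.012,0,0,0,1],[0,0,0,0,1]]]'; python3 h.py; python3 -c "from h import *;pin()"; python3 -m pendant '[[[0.08,0,0,0,1],[0,0,0,0,1]]]';python3 h.py; python3 -c "from h import *;pin();pin()"
```

```text
time: 7.88
tcp_pos: [0.5881, -0.1866, 0.0494]
tcp_rot: [3.117, -0.366, 0.009]
ft_force: [4.4, -6.3, -0.9]
finger_gap: 0.008
grip_force: 2.9
t 7.875 base mm [ 94.2 -42.8] z 49.4 tool yaw-base deg 0.03 F [ 5.7 -5.2] -0.9
px [368 276   7  23 119] rel [ -0.  -38.6] r 38.6 theta -90.0
time: 8.18
tcp_pos: [0.6063, -0.1892, 0.0482]
tcp_rot: [3.12, -0.365, 0.002]
ft_force: [1.1, 0.4, -0.0]
finger_gap: 0.008
grip_force: 0.0
t 8.175 base mm [112.5 -41.1] z 48.2 tool yaw-base deg 0.05 F [1.  0.7] -0.0
px [368 276   7  23 103] rel [ -0.  -38.6] r 38.6 theta -90.0
px [367 276   8  23 105] rel [ -1.3 -38.8] r 38.8 theta -91.9
```

```bash
python3 -m pendant '[[[0,0,-0.15,0,1],[0,0,-0.15,0,1],[-0.2,-0.032,0,0,1],[-0.2,-0.033,0,0,1],[-0.2,-0.033,0,0,1]]]'; python3 -m pendant '[[[-0.2,-0.033,0,0,1],[-0.17,-0.033,0,0,1],[0,0,0.17,0,1],[0,0,0.17,0,1],[0,0,0,0,1]]]'; python3 h.py
```

```text
time: 8.9
tcp_pos: [0.4629, -0.1293, 0.1223]
tcp_rot: [-3.12, 0.365, 0.001]
ft_force: [0.5, 0.9, 0.7]
finger_gap: 0.007
grip_force: 0.0
time: 9.52
tcp_pos: [0.3752, -0.0911, 0.035]
tcp_rot: [-3.118, 0.365, 0.011]
ft_force: [-0.2, 0.5, -0.3]
finger_gap: 0.004
grip_force: 0.0
t 9.525 base mm [-135.     0.8] z 35.0 tool yaw-base deg 0.06 F [-0.3  0.4] -0.3
```

```bash
python3 -m pendant '[[[0.13,0,0,0,1],[0.02,0,0,0,1],[0.02,0,0,0,1],[0.02,0,0,0,1],[0.02,0,0,0,1]]]'; python3 h.py;python3 -m pendant '[[[0.024,0,0,0,1],[0.024,0,0,0,1],[0.024,0,0,0,1],[0.024,0,0,0,1],[0.024,0,0,0,1]]]'; python3 h.py
```

```text
time: 10.15
tcp_pos: [0.43, -0.1049, 0.0379]
tcp_rot: [3.12, -0.365, -0.0]
ft_force: [-2.6, 0.3, 2.0]
finger_gap: 0.005
grip_force: 1.2
t 10.15 base mm [-78.5   0. ] z 37.9 tool yaw-base deg 0.05 F [-2.6 -0.3] 2.0
time: 10.78
tcp_pos: [0.4596, -0.1121, 0.0376]
tcp_rot: [3.12, -0.365, -0.0]
ft_force: [-2.8, -0.3, 1.4]
finger_gap: 0.008
grip_force: 1.3
t 10.775 base mm [-48.1  -0. ] z 37.6 tool yaw-base deg 0.05 F [-2.7 -0.9] 1.4
```

```bash
python3 -m pendant '[[[0.012,0,0,0,1],[0.012,0,0,0,1],[0,0,0,0,1]]]'; python3 h.py;python3 -m pendant '[[[0.012,0,0,0,1],[0,0,0,0,1]]]'; python3 h.py
```

```text
time: 11.15
tcp_pos: [0.4603, -0.1119, 0.0366]
tcp_rot: [-3.119, 0.364, 0.019]
ft_force: [-19.7, 1.8, 16.2]
finger_gap: 0.005
grip_force: 10.1
t 11.15 base mm [-47.4   0.3] z 36.6 tool yaw-base deg 0.09 F [-19.6  -2.8] 16.2
time: 11.4
tcp_pos: [0.4604, -0.1119, 0.0364]
tcp_rot: [-3.118, 0.363, 0.029]
ft_force: [-31.5, 4.0, 26.9]
finger_gap: 0.007
grip_force: 15.8
t 11.4 base mm [-47.3   0.3] z 36.4 tool yaw-base deg 0.12 F [-31.6  -3.4] 26.9
```

```bash
python3 -m pendant '[[[-0.12,0,0,0,1],[0,0,0,0,1]]]'; python3 - <<'E'
from h import *
pin()
s=env.get_image("side")[:,:,::-1];c=env.get_image("scene")[:,:,::-1];cv2.imwrite("pics/sd5.png",s);cv2.imwrite("pics/sc5.png",c)
r=lambda i:cv2.resize(i,(400,400),interpolation=cv2.INTER_CUBIC)
cv2.imwrite("pics/x5.png",np.hstack([r(s[250:370,230:350]),r(c[240:360,270:390])]))
E
```

```text
time: 11.65
tcp_pos: [0.4378, -0.1064, 0.0372]
tcp_rot: [-3.12, 0.366, 0.001]
ft_force: [0.8, -1.2, -0.0]
finger_gap: 0.008
grip_force: 0.0
px [367 276   7  23 104] rel [ -1.4 -37.6] r 37.6 theta -92.1
```

View pics/x5.png

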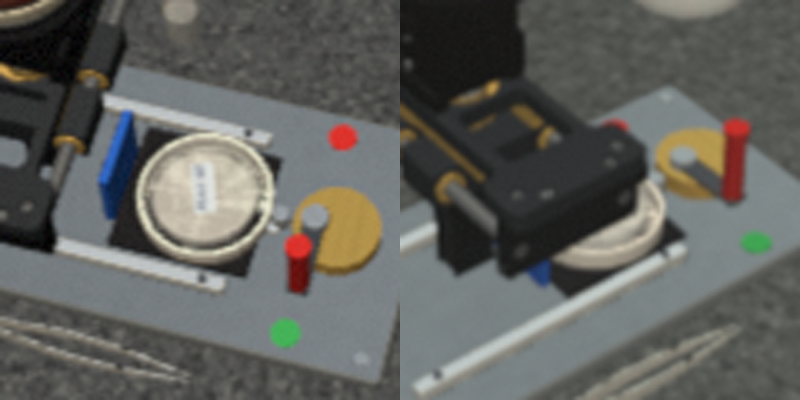

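```bash
python3 - <<'E'
from h import *
f=lambda q,z:(M.T@(atz("side",(229.65+q[0]/3.3333,249.65+q[1]/3.3333),z)[:2]-v)*1e3).round(1)
print("nest",f((204,198),.028),"plate top",f((129,114),.06),f((105,180),.06),"dish",f((206,193),.033))
print("screw",f((315,214),.033),"pin",f((299,242),.075),"green",f((285,333),.012),"red",f((343,137),.012),"roller",f((281,214),.022))
E
```

```text
nest [17.  -1.7] plate top [-29.5  21.1] [-30.  -19.5] dish [18.2 -1. ]
screw [77.6  1.6] pin [ 78.8 -35.3] green [ 77.  -59.3] red [78.3 61.1] roller [58.6  2.2]
```

```bash
python3 -m pendant '[[[-0.06,0,0,0,1],[0,0,-0.2,0,1],[0,0,-0.2,0,1],[0,0,0,0,1],[0,0,0,0,1]]]'; python3 -c "from h import *;pin();tcp();print(env.sign_off())"
```

```text
time: 12.42
tcp_pos: [0.4238, -0.1034, 0.1374]
tcp_rot: [-3.12, 0.365, 0.0]
ft_force: [0.1, 0.1, 0.2]
finger_gap: 0.008
grip_force: 0.0
px [368 276   6  23 102] rel [ -0.1 -37.4] r 37.4 theta -90.1
t 12.475 base mm [-85.5   0.2] z 136.5 tool yaw-base deg 0.05 F [1.4 0.3] -0.4
the job is handed in; nothing more can be done
None
```

I turned the cam lever clockwise to the green mark (within about 2° by camera), then pushed the carriage forward to a hard stop at about 54 mm, with the dish flat in its nest over the window; it is handed in at 12.5 s, the sign-off returned no verdict, and the fingertip jammed on the pin at about 50 N once during the first push.

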